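# Book a bolt at the parts console

## Robot

A 6-joint arm with a two-finger parallel gripper is mounted at the origin on a cart in front of the work surface, level with it; the furniture and walls round the work are solid. World frame = base frame: x ahead of the robot, y to its left, z up, the work surface at z = 0. Lengths are in m, angles in rad, forces in N, time in s.
With the tool pointing down it reaches from about 0.35 to 0.975 m from the base axis. Payload 17.4 kg.
Tool frame: the origin (TCP) lies at the centre of the arm's flange, where the gripper is bolted on; the fingertips stand 173 mm ahead of it and the grasp point (between the pads) lies manip.grasp_offset ahead of it (manip.grasp_offset is the distance from the TCP to the grasp point, in m); z points along the fingers, y is the direction in which the jaws open and shut (so a half turn about z gives the same grasp; the last joint's range is limited). The gripper opens to 85 mm and grips with 20 to 120 N. Pads are 22 mm wide; open, the fingers measure 114 mm over their backs; the gripper's body (76 mm by 85 mm) begins 54 mm behind the grasp point. The pads swing forward as they close: fully open they stand 13 mm farther back than shut.
Start: joints at [1.169, 0.116, 1.442, -0, 1.584, -0.038], TCP at [0.24, 0.631, 0.405] pointing down, gripper open.
Joint ranges: [-2.83, 2.83], [-0.83, 2.19], [0.07, 2.5], [-1.14, 4.28], [0.01, 3], [-2.97, 2.97]. Speed limits (rad/s): [1.89, 1.89, 2.22, 3.14, 3.14, 3.14].

## Interface

Orientations are given as a rotation vector (axis times angle).
In Python, from station import manip gives the robot as it stands.
- The arm moves only by the shell command python3 -m jog 'ROWS' [FORCE]. ROWS is JSON, a list of rows, each an object with "turn": the turn, a rotation vector about the tool's x, y, z in rad, a list of three; "offset": the shift along the tool's x, y, z in mm, a list of three; "grip": the opening in per cent of the stroke, from 0 (shut) to 100 (fully open). A call has 1 to 10 rows; each row shifts and turns the commanded pose from where the row before left it, along the tool's axes as they then stand; what a row does not reach is not made up. A row lasts 1/12 s, in which the tool goes at most 41.7 mm and 7.16 degrees, less where a joint would pass 70% of its speed; a pose out of reach is approached as far as the arm can. A call with a gripper value outside its range is refused whole. The fingers move at their own pace and stop on an object; FORCE is the grip in N (left out, the last holds). Time passes only in rows, so rows that do not move let the fingers close. It gives the time, the measured TCP pose, the force and the opening at its end, in the units of the state.
- manip.get_obs(): the state, without advancing time (a new reading comes with each control period).
- manip.get_image(name): name is "side" or "top" or "wrist"; returns a dict with "pixels" (384x512x3 uint8, red, green, blue), "z_map" (384x512 float32, m along the optical axis (not along the pixel's ray), 0 where there is no reading), "fx", "fy", "cx", "cy" (pixels), "dist_coeffs" ([k1, k2, p1, p2, k3] as OpenCV has them; the pictures are not rectified), "world_from_camera" (4x4, takes a point from camera to world coordinates). Camera axes: x right, y up, looking along -z (the intrinsics and any distortion apply to the point x, -y, -z); pixel columns grow to the right and rows downward; lengths in m; the calibration is good to about 2 mm. A picture is of the moment at which its call begins.
- manip.hand_in(): hands the job in, once; it reports no verdict.
The state is a dict: "t": time; "joint_pos": joint angles; "qvel": joint speeds; "joint_efforts": joint torques, N m; "position": TCP position; "tcp_rot": TCP orientation; "ft_force": force on the tool from outside, world axes, zero at the start; "ft_torque": the same for the moment, N m; "width": finger opening in m.
Only numpy, scipy, OpenCV 4.12 (cv2) and the standard library are available. Lean on these libraries where they do the work, as an engineer would, in place of code of your own. Each camera call takes 0.05 s, during which the arm holds its last target.

## Task

Book out the bolt at the parts console: with the fingertips, gently press down the yellow pad directly in front of the pocket that holds the bolt and let it spring back, then gently press down the green pad at the right end and withdraw. Press no other pad, leave the parts in their pockets and the things beside the console untouched, and do not lift or shove the console.

Things in the scene. Friction and masses are not known exactly. Their poses are not given: they have to be found in the camera images.
- console: Loose grey parts console, 150 (x) x 380 (y) mm, 1.8 kg, deck 18 mm above the bench. Origin at the centre of its underside; x points to its back, y to its left, z up. Back row: four open blue-walled pockets (62 x 66 mm inside, wall tops 32 mm above the bench), one part in each. Front row: a yellow spring pad before each pocket, a larger green pad at the right end. Slides or tips if shoved.
- pad_1_top (a point): Centre of the top of the first (leftmost) yellow pad, counted from the console's left (+y) end. The pad is 36 x 36 mm, its top 30 mm above the bench at rest; pads are 70 mm apart, centre to centre. The point moves with the pad.
- pad_1 (a joint): Travel of yellow pad 1 in m: 0 at rest, 0.008 fully down (still 4 mm proud of the deck). It springs back; it starts to move at 1 N, is felt by the console from 0.004 (3 N) and is fully down at 5 N.
- pad_2_top (a point): Centre of the top of the second yellow pad, counted from the console's left (+y) end. The pad is 36 x 36 mm, its top 30 mm above the bench at rest; pads are 70 mm apart, centre to centre. The point moves with the pad.
- pad_2 (a joint): Travel of yellow pad 2 in m: 0 at rest, 0.008 fully down (still 4 mm proud of the deck). It springs back; it starts to move at 1 N, is felt by the console from 0.004 (3 N) and is fully down at 5 N.
- pad_3_top (a point): Centre of the top of the third yellow pad, counted from the console's left (+y) end. The pad is 36 x 36 mm, its top 30 mm above the bench at rest; pads are 70 mm apart, centre to centre. The point moves with the pad.
- pad_3 (a joint): Travel of yellow pad 3 in m: 0 at rest, 0.008 fully down (still 4 mm proud of the deck). It springs back; it starts to move at 1 N, is felt by the console from 0.004 (3 N) and is fully down at 5 N.
- pad_4_top (a point): Centre of the top of the fourth (next to the green pad) yellow pad, counted from the console's left (+y) end. The pad is 36 x 36 mm, its top 30 mm above the bench at rest; pads are 70 mm apart, centre to centre. The point moves with the pad.
- pad_4 (a joint): Travel of yellow pad 4 in m: 0 at rest, 0.008 fully down (still 4 mm proud of the deck). It springs back; it starts to move at 1 N, is felt by the console from 0.004 (3 N) and is fully down at 5 N.
- pad_green_top (a point): Centre of the top of the green pad at the right (-y) end of the front row, 46 x 46 mm, its top 30 mm above the bench at rest, 80 mm from the last yellow pad centre to centre. The point moves with the pad.
- pad_green (a joint): Travel of the green pad in m: same spring and values as the yellow pads (0 at rest, felt from 0.004, 0.008 fully down).
- pocket_1 (a point): Centre of the floor of the first (leftmost) pocket, 80 mm straight behind yellow pad 1.
- pocket_2 (a point): Centre of the floor of the second pocket, 80 mm straight behind yellow pad 2.
- pocket_3 (a point): Centre of the floor of the third pocket, 80 mm straight behind yellow pad 3.
- pocket_4 (a point): Centre of the floor of the fourth (next to the green pad) pocket, 80 mm straight behind yellow pad 4.
- bolt: Steel hexagon bolt, 52 mm long, head 16 mm across, lying in one of the four pockets (any of them). Origin under its middle.
- gear: Off-white plastic gear with a narrower toothed hub, 36 mm across, 20 mm high, in another pocket. Origin at the centre of its underside.
- tan_ring: Tan yellow ring, 42 mm across, 12 mm high, in another pocket. Origin at the centre of its underside.
- grey_ring: Pale grey ring, 36 mm across, 10 mm high, in another pocket. Origin at the centre of its underside.
- gauge: Plug gauge lying on the bench right of the console, 110 mm long, 22 mm thick. Origin under its middle.
- red_marker: Red and white marker lying on the bench left of the console, 128 mm long, 17 mm thick. Origin under its middle.

How it is judged:
On the way, in this order (a step that is already met when the one before it is completed fails the run):
1. the yellow pad in front of the bolt's pocket is pressed at least 4 mm down (((horizontal distance between bolt and pocket_1 below 0.03 m and value of joint pad_1 above 0.004 m) or (horizontal distance between bolt and pocket_2 below 0.03 m and value of joint pad_2 above 0.004 m) or (horizontal distance between bolt and pocket_3 below 0.03 m and value of joint pad_3 above 0.004 m) or (horizontal distance between bolt and pocket_4 below 0.03 m and value of joint pad_4 above 0.004 m))), for 0.05 s.
2. all pads have sprung back (value of joint each of pad_1, pad_2, pad_3, pad_4, pad_green below 0.0015 m), for 0.05 s.
3. the green pad is pressed at least 4 mm down (value of joint pad_green above 0.004 m), for 0.05 s.
At the end, for the whole second after the job is handed in: All pads are back up (within 1.5 mm of rest); the console stands level at rest within 15 mm of where it was; the bolt lies in a pocket; the parts and the things beside the console are within 20 mm of where they were (all of step 2 and distance of console from where it was at the start of the episode below 0.015 m and angle between console's own z axis and vertical below 0.05 rad and linear speed of console below 0.02 m/s and distance of each of bolt, gear, tan_ring, grey_ring, gauge, red_marker from where it was at the start of the episode below 0.02 m and (horizontal distance between bolt and pocket_1 below 0.03 m or horizontal distance between bolt and pocket_2 below 0.03 m or horizontal distance between bolt and pocket_3 below 0.03 m or horizontal distance between bolt and pocket_4 below 0.03 m)); the robot touches nothing.
It fails at once if a yellow pad is pressed (more than 1.5 mm) although the bolt is not in the pocket behind it ((horizontal distance between bolt and pocket_1 above 0.04 m and value of joint pad_1 above 0.0015 m) or (horizontal distance between bolt and pocket_2 above 0.04 m and value of joint pad_2 above 0.0015 m) or (horizontal distance between bolt and pocket_3 above 0.04 m and value of joint pad_3 above 0.0015 m) or (horizontal distance between bolt and pocket_4 above 0.04 m and value of joint pad_4 above 0.0015 m)).
It fails at once if the robot presses on the console or its pads with more than 20 N (contact force between console and the fingers above 20 N or contact force between console and the arm above 20 N).
It fails at once if the console is lifted (10 mm), tipped (0.1 rad) or shoved (15 mm) (height (world z) of console above 0.01 m or angle between console's own z axis and vertical above 0.1 rad or distance of console from where it was at the start of the episode above 0.015 m).
It fails at once if a part in a pocket, the plug gauge or the red marker is touched by the robot or moved more than 20 mm (distance of any of bolt, gear, tan_ring, grey_ring, gauge, red_marker from where it was at the start of the episode above 0.02 m or contact force between any of bolt, gear, tan_ring, grey_ring, gauge, red_marker and the fingers above 0.5 N or contact force between any of bolt, gear, tan_ring, grey_ring, gauge, red_marker and the arm above 0.5 N).
It also fails if it takes over 40 s, if anything falls off the work surface, if the arm or the gripper's body presses on something with over 40 N, if the wrist force passes 120 N, or if a joint passes its speed limit or range.

## Working session

There is one attempt and no reset: what is moved stays moved. The work goes in short steps, Python scripts to look and compute and a shell command to move; the robot and the scene stay as the last step left them, time stands still between calls to the robot, and variables do not carry over. Pictures are saved under pics/ and viewed, and the job is handed in when it is done.

```bash
mkdir -p pics; ls; python3 - <<'E'
from station import manip
import cv2,pickle
print(manip.get_obs(), manip.grasp_offset)
d={}
for n in("top","side","wrist"):
    im=manip.get_image(n); d[n]=im
    cv2.imwrite(f"pics/{n}0.png",im["pixels"][:,:,::-1])
    print(n,im["fx"],im["fy"],im["cx"],im["cy"],im["dist_coeffs"],im["world_from_camera"])
pickle.dump(d,open("im0.pkl","wb"))
E
```

```text
pics
{'t': 0.0, 'joint_pos': array([ 1.16919638e+00,  1.16489962e-01,  1.44227027e+00, -2.89586452e-05,
        1.58399344e+00, -3.78161548e-02]), 'qvel': array([-6.09981376e-04, -7.80557419e-05,  9.45904527e-06, -7.90829809e-04,
       -6.20729865e-04,  1.79390909e-04]), 'joint_efforts': array([-7.01045465e-04, -7.31946802e+01, -6.32521176e+01, -1.12506157e-04,
        6.26257257e-03,  4.96898804e-05]), 'position': array([0.24019968, 0.63082786, 0.40395627]), 'tcp_rot': array([-5.68244340e-01, -3.08954484e+00,  1.78965715e-03]), 'ft_force': array([ 0.01611009, -0.27659736,  0.25011365]), 'ft_torque': array([ 0.04201196, -0.0152259 ,  0.06094039]), 'width': 0.08551392179042891} 0.1547
top 384.73307384046143 384.73307384046143 260.506719935002 193.01407305316732 [-0.0021415  0.         0.         0.         0.       ] [[-0.00795738  0.99051407 -0.13718075  0.38572451]
 [-0.99995837 -0.00849464 -0.00333142  0.03768297]
 [-0.00446512  0.13714853  0.99054043  1.14110389]
 [ 0.          0.          0.          1.        ]]
side 481.5708434445239 481.5708434445239 256.38533499482105 187.341416330684 [-0.10848756  0.          0.          0.          0.        ] [[-0.92713614  0.18685138 -0.32481554 -0.02467048]
 [-0.37467912 -0.44873332  0.81132852  1.41976723]
 [ 0.00584229  0.87391359  0.48604619  0.85529052]
 [ 0.          0.          0.          1.        ]]
wrist 334.9241673425907 334.9241673425907 258.5722345577185 199.21497076398322 [-0.04092174  0.          0.          0.          0.        ] [[ 0.35548241 -0.88659374 -0.29594559  0.16348169]
 [ 0.93468169  0.33666743  0.11412793  0.65879177]
 [-0.00154987 -0.31718539  0.94836229  0.37246503]
 [ 0.          0.          0.          1.        ]]
```

View pics/top0.png

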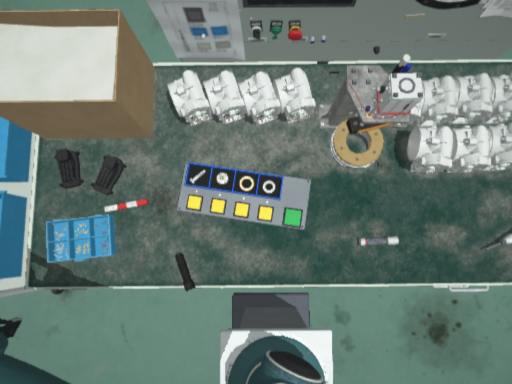

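View pics/side0.png

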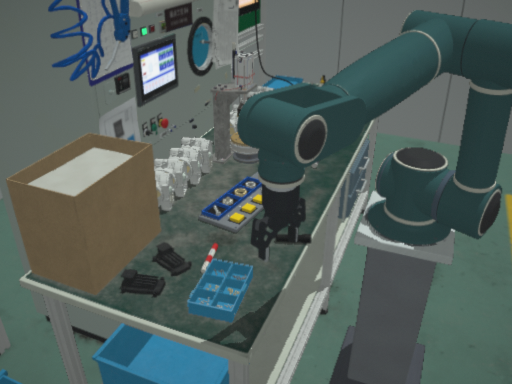

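View pics/wrist0.png

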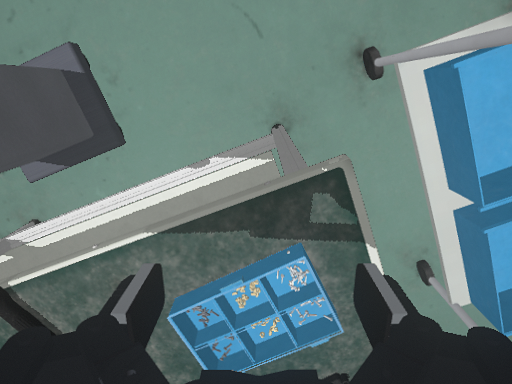

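```bash
cat > h.py <<'E'
import numpy as np,cv2
def ray(im,px,z):
    K=np.array([[im["fx"],0,im["cx"]],[0,im["fy"],im["cy"]],[0,0,1]])
    p=cv2.undistortPoints(np.array(px,float).reshape(-1,1,2),K,np.array(im["dist_coeffs"])).reshape(-1,2)
    T=np.array(im["world_from_camera"])
    d=np.c_[p[:,0],-p[:,1],-np.ones(len(p))]@T[:3,:3].T
    o=T[:3,3]
    return o+d*((z-o[2])/d[:,2])[:,None]
def pts(im,px,z):
    return ray(im,px,z)
def blobs(im,lo,hi,amin):
    hsv=cv2.cvtColor(im["pixels"],cv2.COLOR_RGB2HSV)
    m=cv2.inRange(hsv,lo,hi)
    n,l,s,c=cv2.connectedComponentsWithStats(m)
    return [(s[i,4],c[i],s[i,:4]) for i in range(1,n) if s[i,4]>=amin]
E
python3 - <<'E'
import pickle,cv2,numpy as np
from h import *
d=pickle.load(open("im0.pkl","rb")); im=d["top"]
c=im["pixels"][150:235,165:320,::-1]
cv2.imwrite("pics/top0z.png",cv2.resize(c,None,fx=5,fy=5,interpolation=cv2.INTER_CUBIC))
for nm,lo,hi in(("y",(22,130,120),(34,255,255)),("g",(50,130,80),(75,255,255))):
    for a,c,b in blobs(im,lo,hi,60):
        if 150<c[1]<235 and 165<c[0]<320:
            print(nm,a,c.round(1),b,pts(im,[c],.03).round(4), "z_depth",im["z_map"][int(c[1]),int(c[0])])
E
```

```text
y 166 [193.9 202. ] [187 195  15  15] [[0.5148 0.2354 0.03  ]] z_depth 1.1159089
y 166 [217.5 205.5] [211 199  14  14] [[0.5039 0.1666 0.03  ]] z_depth 1.1142875
y 163 [241.2 209.2] [235 202  14  15] [[0.4926 0.0978 0.03  ]] z_depth 1.1149707
y 160 [264.9 212.8] [259 206  13  14] [[0.4818 0.0291 0.03  ]] z_depth 1.1153377
g 249 [292.2 216.8] [284 208  17  18] [[ 0.4695 -0.0497  0.03  ]] z_depth 1.1141297
```

View pics/top0z.png

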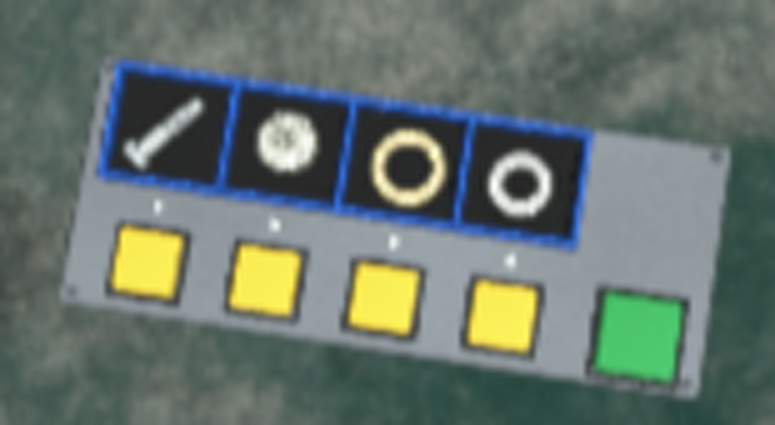

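```bash
cat >> h.py <<'E'
from scipy.spatial.transform import Rotation as R
def delta(o,target):
    Rm=R.from_rotvec(o["tcp_rot"]).as_matrix()
    return Rm,(Rm.T@(np.array(target)-o["position"])*1000)
E
python3 - <<'E'
from station import manip
from h import *
o=manip.get_obs()
Rm,dl=delta(o,[.515,.235,.404]); print(Rm.round(3),dl.round(1))
cx=np.array([.988,-.157,0]); v=Rm.T@cx
print("console x in tool",v, "yaw deg",np.degrees(np.arctan2(v[1],v[0])))
E
```

```text
[[-0.935  0.356 -0.   ]
 [ 0.356  0.935 -0.001]
 [ 0.    -0.001 -1.   ]] [-397.7 -272.1    0.4]
console x in tool [-9.79204007e-01  2.04823003e-01 -2.26162410e-04] yaw deg 168.18561273458897
```

The top view shows the bolt in the leftmost pocket, at about (197,176). Its pad is pad 1, at (194,202), and the green pad is at (292,217). The measured pad spacings are 69.7 mm and 79.7 mm, against 70 mm and 80 mm given. Next I shut the fingers and travel high.

```bash
python3 -m jog '[{"turn":[0,0,0],"offset":[-20,-14,0],"grip":0},{"turn":[0,0,0],"offset":[-28,-19,0],"grip":0},{"turn":[0,0,0],"offset":[-28,-19,0],"grip":0},{"turn":[0,0,0],"offset":[-28,-19,0],"grip":0},{"turn":[0,0,0],"offset":[-28,-19,0],"grip":0},{"turn":[0,0,0],"offset":[-28,-19,0],"grip":0},{"turn":[0,0,0],"offset":[-28,-19,0],"grip":0},{"turn":[0,0,0],"offset":[-28,-19,0],"grip":0},{"turn":[0,0,0],"offset":[-28,-19,0],"grip":0},{"turn":[0,0,0],"offset":[-28,-19,0],"grip":0}]' 20
python3 -m jog '[{"turn":[0,0,0],"offset":[-28,-19,0],"grip":0},{"turn":[0,0,0],"offset":[-28,-19,0],"grip":0},{"turn":[0,0,0],"offset":[-28,-19,0],"grip":0},{"turn":[0,0,0],"offset":[-28,-19,0],"grip":0},{"turn":[0,0,-0.1],"offset":[0,0,0],"grip":0},{"turn":[0,0,-0.106],"offset":[0,0,0],"grip":0},{"turn":[0,0,0],"offset":[0,0,0],"grip":0},{"turn":[0,0,0],"offset":[0,0,0],"grip":0}]'
python3 - <<'E'
from station import manip
from h import *
o=manip.get_obs()
Rm,dl=delta(o,[.515,.235,.250]); print(Rm.round(3),dl.round(1),o["ft_force"],o["width"],o["position"],o["t"])
E
```

```text
t: 0.98
position: [0.4291, 0.3596, 0.4046]
tcp_rot: [-0.568, -3.09, 0.0]
ft_force: [0.5, 0.2, -0.3]
width: -0.0001
t: 1.65
position: [0.5062, 0.2502, 0.4045]
tcp_rot: [-0.253, -3.131, 0.0]
ft_force: [-0.0, 0.7, -0.6]
width: -0.0001
[[-0.987  0.16  -0.   ]
 [ 0.16   0.987 -0.   ]
 [ 0.    -0.    -1.   ]] [-11.2 -13.6 154.5] [-0.03525427  0.72152668 -0.59267398] -0.00011464353768397472 [0.50617538 0.25022518 0.40451589] 1.65
```

```bash
python3 -m jog '[{"turn":[0,0,0],"offset":[-11,-13.5,20],"grip":0},{"turn":[0,0,0],"offset":[0,0,35],"grip":0},{"turn":[0,0,0],"offset":[0,0,35],"grip":0},{"turn":[0,0,0],"offset":[0,0,35],"grip":0},{"turn":[0,0,0],"offset":[0,0,29.5],"grip":0},{"turn":[0,0,0],"offset":[0,0,0],"grip":0},{"turn":[0,0,0],"offset":[0,0,0],"grip":0},{"turn":[0,0,0],"offset":[0,0,0],"grip":0}]'
python3 - <<'E'
from station import manip
from h import *
import pickle
d={}
for n in("side","wrist","top"):
    im=manip.get_image(n); d[n]=im
    cv2.imwrite(f"pics/{n}1.png",im["pixels"][:,:,::-1])
pickle.dump(d,open("im1.pkl","wb"))
c=d["side"]["pixels"][130:290,180:340,::-1]
cv2.imwrite("pics/side1z.png",cv2.resize(c,None,fx=3.7,fy=3.7,interpolation=cv2.INTER_CUBIC))
for a,c,b in blobs(d["wrist"],(22,130,100),(34,255,255),100): print(a,c.round(1),b,pts(d["wrist"],[c],.03).round(4))
print(manip.get_obs()["position"],manip.get_obs()["ft_force"])
E
```

```text
t: 2.32
position: [0.5153, 0.2357, 0.2524]
tcp_rot: [0.249, 3.13, 0.001]
ft_force: [0.2, 0.7, 1.0]
width: 0.0
1169 [ 53.1 216.1] [  6 195  70  56] [[0.4889 0.1096 0.03  ]]
818 [156.8 213.5] [115 195  63  57] [[0.4974 0.1745 0.03  ]]
2712 [258.6 223.2] [227 195  59  57] [[0.5136 0.2351 0.03  ]]
[0.51531737 0.23552002 0.25251533] [-0.47403847  0.66740268  2.24128451]
```

View pics/wrist1.png

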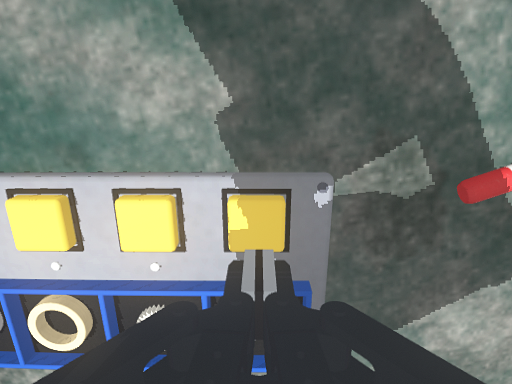

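View pics/side1z.png

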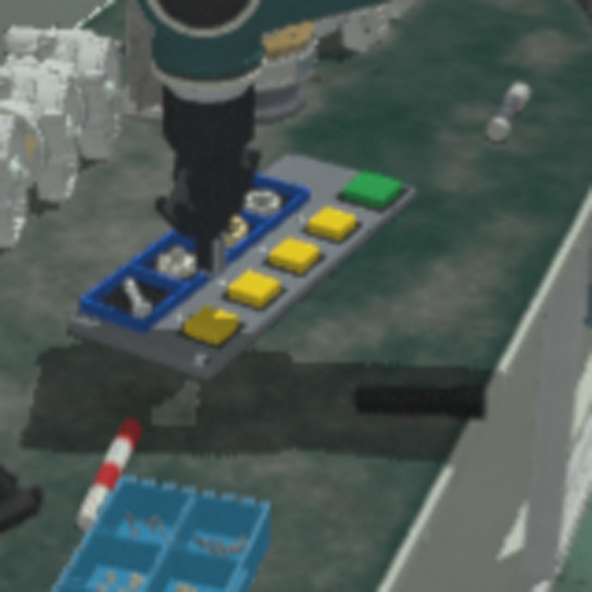

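The wrist view shows pad 1 centred straight ahead of the shut fingers, at (259,223). The side view shows the bolt in the leftmost pocket. The TCP and pad positions agree within 1 mm, so I descend.

```bash
python3 -m jog '[{"turn":[0,0,0],"offset":[0,0,15],"grip":0},{"turn":[0,0,0],"offset":[0,0,10],"grip":0},{"turn":[0,0,0],"offset":[0,0,0],"grip":0},{"turn":[0,0,0],"offset":[0,0,0],"grip":0},{"turn":[0,0,0],"offset":[0,0,0],"grip":0}]'
python3 -m jog '[{"turn":[0,0,0],"offset":[0,0,0],"grip":0},{"turn":[0,0,0],"offset":[0,0,0],"grip":0}]'
python3 - <<'E'
from station import manip
from h import *
im=manip.get_image("wrist"); cv2.imwrite("pics/wrist2.png",im["pixels"][:,:,::-1])
z=im["z_map"]; print(z[215:300:5,255:264:4].round(3).tolist())
T=np.array(im["world_from_camera"]);print(T[:3,3],T[:3,2])
E
```

```text
t: 2.88
position: [0.5151, 0.2353, 0.2259]
tcp_rot: [0.248, 3.131, 0.0]
ft_force: [-0.9, -0.4, 1.1]
width: -0.0001
t: 3.05
position: [0.5151, 0.2353, 0.2258]
tcp_rot: [0.248, 3.131, 0.001]
ft_force: [-0.3, 1.6, 0.2]
width: 0.0
[[0.1809999942779541, 0.18199999630451202, 0.1809999942779541], [0.17900000512599945, 0.17800000309944153, 0.17900000512599945], [0.17900000512599945, 0.1770000010728836, 0.17800000309944153], [0.18000000715255737, 0.18000000715255737, 0.17900000512599945], [0.1809999942779541, 0.18000000715255737, 0.1809999942779541], [0.1809999942779541, 0.1809999942779541, 0.18000000715255737], [0.18400000035762787, 0.18199999630451202, 0.18299999833106995], [0.1550000011920929, 0.15299999713897705, 0.15399999916553497], [0.14900000393390656, 0.1469999998807907, 0.14900000393390656], [0.14399999380111694, 0.14399999380111694, 0.14399999380111694], [0.14000000059604645, 0.14100000262260437, 0.13899999856948853], [0.13699999451637268, 0.13699999451637268, 0.1379999965429306], [0.1340000033378601, 0.13300000131130219, 0.13300000131130219], [0.12999999523162842, 0.12999999523162842, 0.1289999932050705], [0.12600000202655792, 0.12600000202655792, 0.12600000202655792], [0.12300000339746475, 0.12300000339746475, 0.12200000137090683], [0.12300000339746475, 0.12300000339746475, 0.12300000339746475]]
[0.43406603 0.24704761 0.19421617] [-0.31383473  0.04988881  0.94816606]
```

View pics/wrist2.png

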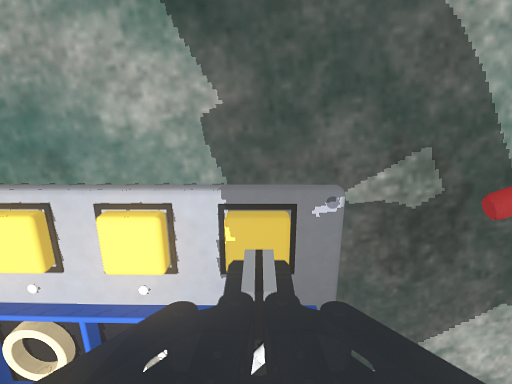

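```bash
python3 -m jog '[{"turn":[0,0,0],"offset":[0,0,10],"grip":0},{"turn":[0,0,0],"offset":[0,0,7],"grip":0},{"turn":[0,0,0],"offset":[0,0,3],"grip":0},{"turn":[0,0,0],"offset":[0,0,0],"grip":0},{"turn":[0,0,0],"offset":[0,0,0],"grip":0}]'
python3 -m jog '[{"turn":[0,0,0],"offset":[0,0,2],"grip":0},{"turn":[0,0,0],"offset":[0,0,2],"grip":0},{"turn":[0,0,0],"offset":[0,0,1],"grip":0},{"turn":[0,0,0],"offset":[0,0,0],"grip":0},{"turn":[0,0,0],"offset":[0,0,0],"grip":0}]'
python3 - <<'E'
from station import manip
from h import *
im=manip.get_image("wrist"); cv2.imwrite("pics/wrist3.png",im["pixels"][:,:,::-1])
im=manip.get_image("side");cv2.imwrite("pics/side3.png",cv2.resize(im["pixels"][180:240,190:260,::-1],None,fx=8,fy=8,interpolation=cv2.INTER_CUBIC))
f=[]
o=manip.get_obs();print(o["position"],o["ft_force"])
E
```

```text
t: 3.52
position: [0.5149, 0.2352, 0.2048]
tcp_rot: [-0.248, -3.131, 0.001]
ft_force: [0.8, -1.0, 1.1]
width: 0.0
t: 3.93
position: [0.5151, 0.2352, 0.2005]
tcp_rot: [0.248, 3.131, 0.0]
ft_force: [1.1, 0.1, 2.1]
width: 0.0004
[0.51504376 0.23524873 0.20050216] [0.59540725 1.06135577 2.26748916]
```

View pics/side3.png

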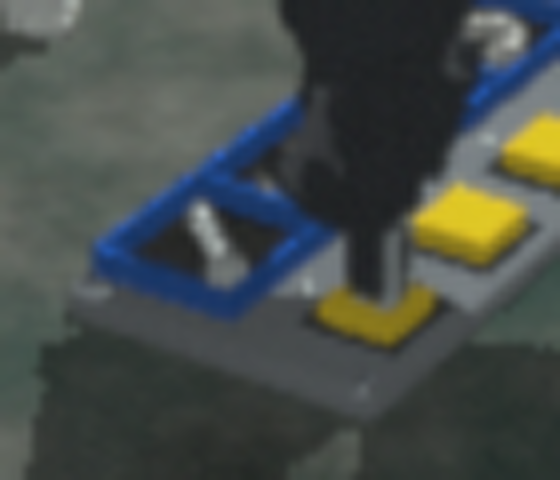

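View pics/wrist3.png

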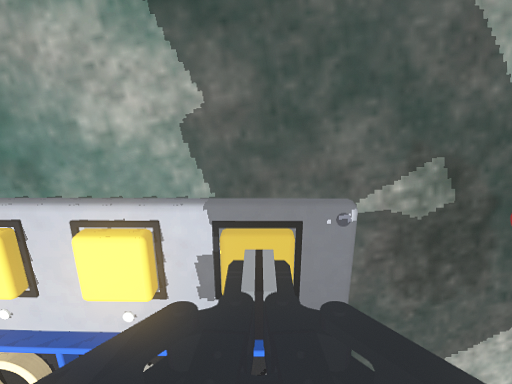

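The fingertips are on pad 1 and the force is about 2 N, which means roughly 2 to 3 mm of travel. I press further in 1 mm steps.

```bash
python3 -m jog '[{"turn":[0,0,0],"offset":[0,0,1],"grip":0},{"turn":[0,0,0],"offset":[0,0,1],"grip":0},{"turn":[0,0,0],"offset":[0,0,1],"grip":0},{"turn":[0,0,0],"offset":[0,0,1],"grip":0},{"turn":[0,0,0],"offset":[0,0,0],"grip":0},{"turn":[0,0,0],"offset":[0,0,0],"grip":0}]'
python3 - <<'E'
from station import manip
from h import *
f=[]
for i in range(8):
    im=manip.get_image("side");f.append(manip.get_obs()["ft_force"])
cv2.imwrite("pics/side4.png",cv2.resize(im["pixels"][180:240,190:260,::-1],None,fx=8,fy=8,interpolation=cv2.INTER_CUBIC))
print(np.mean(f,0),np.std(f,0),manip.get_obs()["position"])
E
```

```text
t: 4.53
position: [0.515, 0.2353, 0.1963]
tcp_rot: [0.248, 3.132, 0.0]
ft_force: [3.5, 0.8, 4.3]
width: -0.0001
[3.03645538 1.58051843 4.35859424] [0.65404071 0.64455614 0.52571047] [0.51495348 0.235228   0.19625545]
```

View pics/side4.png

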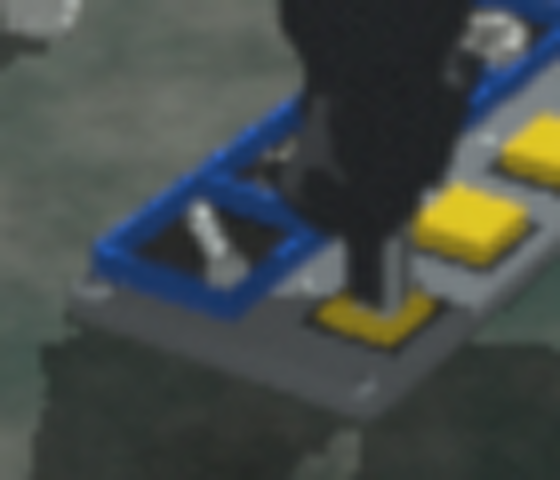

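The mean vertical force is 4.4 N and the TCP is 6.7 mm below contact height. The side view shows the pad sunk nearly flush, with the bolt still lying in its pocket. I raise the tool and move over to green.

```bash
python3 -m jog '[{"turn":[0,0,0],"offset":[0,0,-4],"grip":0},{"turn":[0,0,0],"offset":[0,0,-6],"grip":0},{"turn":[0,0,0],"offset":[0,0,-15],"grip":0},{"turn":[0,0,0],"offset":[0,0,-25],"grip":0},{"turn":[0,0,0],"offset":[0,0,0],"grip":0},{"turn":[0,0,0],"offset":[0,0,0],"grip":0}]'
python3 - <<'E'
from station import manip
from h import *
o=manip.get_obs()
im=manip.get_image("side");cv2.imwrite("pics/side5.png",cv2.resize(im["pixels"][170:240,180:300,::-1],None,fx=6,fy=6,interpolation=cv2.INTER_CUBIC))
top=manip.get_image("top")
for a,c,b in blobs(top,(50,130,80),(75,255,255),60):
    if 150<c[1]<235 and 165<c[0]<320: print(c.round(1),pts(top,[c],.03).round(4))
Rm,dl=delta(o,[.4695,-.0497,o["position"][2]]); print(Rm.round(3),dl.round(1),o["position"],o["ft_force"])
E
```

```text
t: 5.43
position: [0.5149, 0.2352, 0.2475]
tcp_rot: [0.247, 3.131, 0.001]
ft_force: [0.4, -0.6, -0.5]
width: 0.0001
[292.2 216.8] [[ 0.4696 -0.0495  0.03  ]]
[[-0.988  0.157  0.001]
 [ 0.157  0.988  0.   ]
 [-0.001  0.001 -1.   ]] [ 1.000e-01 -2.885e+02 -2.000e-01] [0.51493345 0.23523152 0.2474708 ] [ 0.44617174 -0.64454534 -0.49966821]
```

View pics/side5.png

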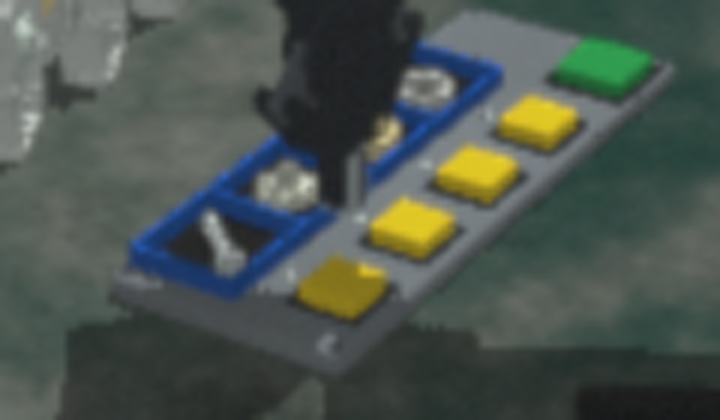

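Pad 1 has sprung back, and the green pad's measured position is unchanged. I move along the tool's -y.

```bash
python3 -m jog '[{"turn":[0,0,0],"offset":[0,-20,0],"grip":0},{"turn":[0,0,0],"offset":[0,-32,0],"grip":0},{"turn":[0,0,0],"offset":[0,-32,0],"grip":0},{"turn":[0,0,0],"offset":[0,-32,0],"grip":0},{"turn":[0,0,0],"offset":[0,-32,0],"grip":0},{"turn":[0,0,0],"offset":[0,-32,0],"grip":0},{"turn":[0,0,0],"offset":[0,-32,0],"grip":0},{"turn":[0,0,0],"offset":[0,-32,0],"grip":0},{"turn":[0,0,0],"offset":[0,-24,0],"grip":0},{"turn":[0,0,0],"offset":[0,-20,0],"grip":0}]'
python3 -m jog '[{"turn":[0,0,0],"offset":[0,0,0],"grip":0},{"turn":[0,0,0],"offset":[0,0,0],"grip":0},{"turn":[0,0,0],"offset":[0,0,0],"grip":0}]'
python3 - <<'E'
from station import manip
from h import *
o=manip.get_obs()
Rm,dl=delta(o,[.4695,-.0497,.203]); print(Rm.round(3),dl.round(1),o["position"],o["ft_force"])
im=manip.get_image("wrist"); cv2.imwrite("pics/wrist6.png",im["pixels"][:,:,::-1])
E
```

```text
t: 6.37
position: [0.4688, -0.0509, 0.2452]
tcp_rot: [-0.249, -3.13, 0.0]
ft_force: [0.4, -0.3, 0.5]
width: -0.0002
t: 6.62
position: [0.4696, -0.0489, 0.2456]
tcp_rot: [-0.248, -3.131, -0.0]
ft_force: [-0.0, -0.3, 0.1]
width: -0.0002
[[-0.988  0.157 -0.001]
 [ 0.157  0.988  0.   ]
 [ 0.001  0.    -1.   ]] [-0.1 -0.8 42.6] [ 0.46956683 -0.04888667  0.24557115] [-0.00102624 -0.32850036  0.09430671]
```

View pics/wrist6.png

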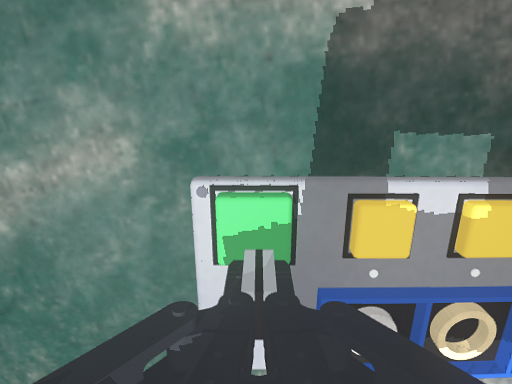

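The green pad is centred ahead of the fingers, at (255,228). I go down on it.

```bash
python3 -m jog '[{"turn":[0,0,0],"offset":[0,0,12],"grip":0},{"turn":[0,0,0],"offset":[0,0,14],"grip":0},{"turn":[0,0,0],"offset":[0,0,10],"grip":0},{"turn":[0,0,0],"offset":[0,0,5],"grip":0},{"turn":[0,0,0],"offset":[0,0,0],"grip":0},{"turn":[0,0,0],"offset":[0,0,0],"grip":0}]'
python3 -m jog '[{"turn":[0,0,0],"offset":[0,0,2],"grip":0},{"turn":[0,0,0],"offset":[0,0,2],"grip":0},{"turn":[0,0,0],"offset":[0,0,0],"grip":0},{"turn":[0,0,0],"offset":[0,0,0],"grip":0}]'
```

```text
t: 7.17
position: [0.4698, -0.049, 0.2051]
tcp_rot: [-0.247, -3.131, -0.0]
ft_force: [0.4, -0.4, 0.7]
width: 0.0005
t: 7.5
position: [0.4698, -0.0492, 0.2016]
tcp_rot: [0.248, 3.131, 0.0]
ft_force: [1.9, 0.9, 1.6]
width: 0.0002
```

```bash
python3 -m jog '[{"turn":[0,0,0],"offset":[0,0,1],"grip":0},{"turn":[0,0,0],"offset":[0,0,1],"grip":0},{"turn":[0,0,0],"offset":[0,0,1],"grip":0},{"turn":[0,0,0],"offset":[0,0,1],"grip":0},{"turn":[0,0,0],"offset":[0,0,1],"grip":0},{"turn":[0,0,0],"offset":[0,0,0],"grip":0},{"turn":[0,0,0],"offset":[0,0,0],"grip":0}]'
python3 - <<'E'
from station import manip
from h import *
f=[]
for i in range(8):
    im=manip.get_image("side");f.append(manip.get_obs()["ft_force"])
cv2.imwrite("pics/side7.png",cv2.resize(im["pixels"][160:240,180:300,::-1],None,fx=6,fy=6,interpolation=cv2.INTER_CUBIC))
print(np.mean(f,0),np.std(f,0),manip.get_obs()["position"])
E
```

```text
t: 8.08
position: [0.4698, -0.0492, 0.1964]
tcp_rot: [0.248, 3.131, -0.0]
ft_force: [3.2, 0.5, 4.8]
width: 0.0001
[3.278468   0.56818361 4.10097924] [0.50705778 0.42640664 0.27507696] [ 0.46969218 -0.04922462  0.19625927]
```

View pics/side7.png

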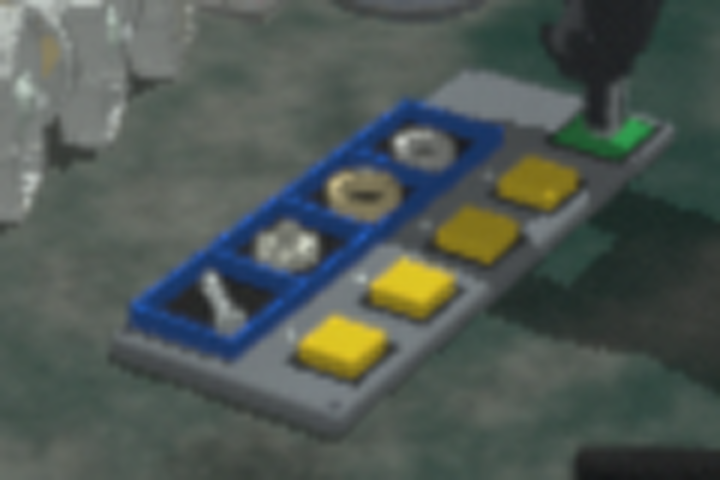

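The green pad is down, with about 4.1 N and 6 to 7 mm of travel. I withdraw.

```bash
python3 -m jog '[{"turn":[0,0,0],"offset":[0,0,-4],"grip":0},{"turn":[0,0,0],"offset":[0,0,-6],"grip":0},{"turn":[0,0,0],"offset":[0,0,-15],"grip":0},{"turn":[0,0,0],"offset":[0,0,-25],"grip":0},{"turn":[0,0,0],"offset":[0,0,-30],"grip":0},{"turn":[0,0,0],"offset":[0,0,-30],"grip":0},{"turn":[0,0,0],"offset":[0,0,-20],"grip":0},{"turn":[0,0,0],"offset":[0,0,0],"grip":0},{"turn":[0,0,0],"offset":[0,0,0],"grip":0},{"turn":[0,0,0],"offset":[0,0,0],"grip":0}]'
python3 - <<'E'
from station import manip
from h import *
im=manip.get_image("side");cv2.imwrite("pics/side8.png",cv2.resize(im["pixels"][160:240,180:300,::-1],None,fx=6,fy=6,interpolation=cv2.INTER_CUBIC))
top=manip.get_image("top");cv2.imwrite("pics/top8.png",top["pixels"][:,:,::-1])
for lo,hi in(((22,130,120),(34,255,255)),((50,130,80),(75,255,255))):
  for a,c,b in blobs(top,lo,hi,60):
    if 150<c[1]<235 and 165<c[0]<320: print(a,c.round(1),pts(top,[c],.03).round(4))
print(manip.get_obs()["position"],manip.get_obs()["ft_force"])
E
```

```text
t: 9.32
position: [0.4694, -0.0492, 0.3253]
tcp_rot: [-0.248, -3.13, -0.0]
ft_force: [-0.6, 0.1, -0.9]
width: 0.0003
165 [193.9 202. ] [[0.5149 0.2353 0.03  ]]
163 [217.4 205.6] [[0.5038 0.1669 0.03  ]]
157 [241.2 209.4] [[0.4922 0.0977 0.03  ]]
93 [262.6 213.3] [[0.4802 0.0357 0.03  ]]
[ 0.46941621 -0.0491879   0.32492796] [-0.12068249  0.89756944 -1.18180205]
```

View pics/side8.png

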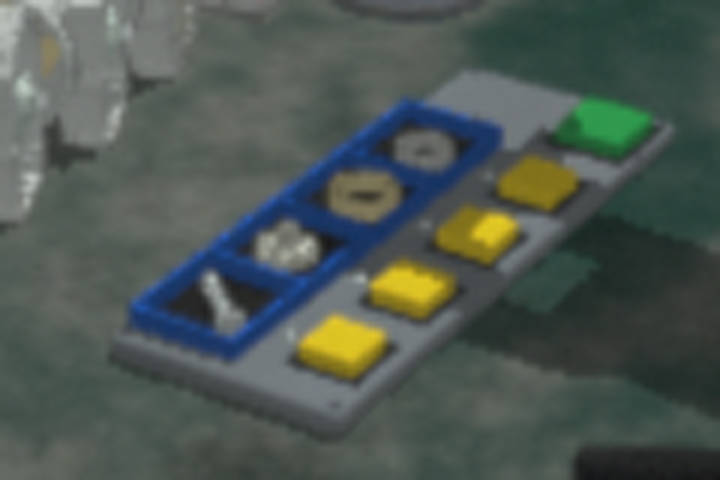

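View pics/top8.png

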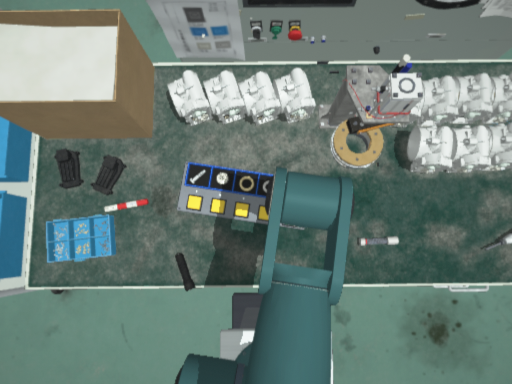

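All the pads look up. Pads 1 to 3 are within 0.5 mm of where they started. The parts, the marker at (127,205) and the gauge at (380,241) have not moved, and the tool is clear.

```bash
python3 -c "
from station import manip
print(manip.hand_in())"
```

```text
the job is handed in; nothing more can be done
None
```

I booked out the bolt and handed the job in at about 9.5 s of robot time; the hand-in gives no verdict. The bolt was in pocket 1, the leftmost. I pressed yellow pad 1 with shut fingertips at about 4.4 N, roughly 6.7 mm down, and it sprang back. I then pressed the green pad at about 4.1 N, 6 to 7 mm down, and withdrew about 120 mm above it.

**Last checks:**
- **Pads:** all look up in the side view.
- **Console:** the centres of pads 1–3 are within 0.5 mm of where they started, so the console has not measurably moved. Pad 4 and the green pad could not be re-measured in the top view because the arm hid them.
- **Parts and things beside the console:** the parts are in their pockets, and the marker and gauge look unmoved.
- **Forces:** every force reading was far below the limits, although both presses also showed about 3 N sideways. After withdrawing, the readings were back to about the 1 N noise level.

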